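# Set up the embossing stamps for the mirrored strap

## Task

The next strap is the mirror image of the last, so move the four embossing stamps from the wooden store rack to the pockets of the metal bench rack in the reverse order: the stamp that stood farthest left goes into the pocket farthest right, the next one beside it, and so on, one stamp to a pocket. Keep the stamps upright, set each down rather than dropping it, and leave all four standing flat in their pockets, released and still.

Things in the scene. Friction and masses are not known exactly. Their poses are not given: they have to be found in the camera images.
- stamp_red: Hand embossing stamp with a red handle, loose, upright, about 0.24 kg, 80 mm tall, round about its z axis. Origin at the centre of its underside. Brass foot disc 44 mm across from 0 to 14 mm height, 20 mm steel neck, then the coloured plastic handle: a plain cylinder 28 mm across from 30 to 72 mm height, slightly domed above. Yaw means nothing.
- stamp_yellow: Hand embossing stamp with a yellow handle, loose, upright, about 0.24 kg, 80 mm tall, round about its z axis. Origin at the centre of its underside. Brass foot disc 44 mm across from 0 to 14 mm height, 20 mm steel neck, then the coloured plastic handle: a plain cylinder 28 mm across from 30 to 72 mm height, slightly domed above. Yaw means nothing.
- stamp_blue: Hand embossing stamp with a blue handle, loose, upright, about 0.24 kg, 80 mm tall, round about its z axis. Origin at the centre of its underside. Brass foot disc 44 mm across from 0 to 14 mm height, 20 mm steel neck, then the coloured plastic handle: a plain cylinder 28 mm across from 30 to 72 mm height, slightly domed above. Yaw means nothing.
- stamp_white: Hand embossing stamp with a white handle, loose, upright, about 0.24 kg, 80 mm tall, round about its z axis. Origin at the centre of its underside. Brass foot disc 44 mm across from 0 to 14 mm height, 20 mm steel neck, then the coloured plastic handle: a plain cylinder 28 mm across from 30 to 72 mm height, slightly domed above. Yaw means nothing.
- pad_red: Red square rubber pad, 62 x 62 x 6 mm, fixed on the store rack; the red stamp stands on it at the start, within 5 mm of its middle, so it marks where that stamp came from. Origin at the centre of its underside, axes as the store rack's; its top is 18 mm above the table.
- pad_yellow: Yellow square rubber pad, 62 x 62 x 6 mm, fixed on the store rack; the yellow stamp stands on it at the start, within 5 mm of its middle, so it marks where that stamp came from. Origin at the centre of its underside, axes as the store rack's; its top is 18 mm above the table.
- pad_blue: Blue square rubber pad, 62 x 62 x 6 mm, fixed on the store rack; the blue stamp stands on it at the start, within 5 mm of its middle, so it marks where that stamp came from. Origin at the centre of its underside, axes as the store rack's; its top is 18 mm above the table.
- pad_white: White square rubber pad, 62 x 62 x 6 mm, fixed on the store rack; the white stamp stands on it at the start, within 5 mm of its middle, so it marks where that stamp came from. Origin at the centre of its underside, axes as the store rack's; its top is 18 mm above the table.
- store_rack: Wooden board 78 x 304 x 12 mm (end lips 14 high) fixed on the table, carrying the four pads in a row at y = +108, +36, -36, -108 mm in its frame, in a changing order. Origin: centre of underside; x across the row away from the robot, y along the row to the robot's left, z up. Either rack may be the nearer one. A loose 55 mm tall jar stands some 20 mm past its left (+y) end.
- bench_rack: Dark steel and aluminium tray 78 x 294 x 18 mm, fixed, empty. Origin and axes as the store rack's; both rows run left to right within 0.15 rad. Four square pockets centred at x = 0, y = +108, +36, -36, -108 mm, each 66 x 66 mm inside, floor 8 mm above the table, 6 mm walls up to 18 mm: 11 mm to spare round a stamp's foot. A loose 35 mm tall tin stands some 20 mm past its right (-y) end.
Things that resemble listed ones, but are neither listed nor needed, are in the scene too. Leave any pink look-alike of the stamp_blue alone. What is shaped like the stamp_yellow but green is not meant.

How it is judged:
At the end, for the whole second after the job is handed in: Each stamp stands in the bench-rack pocket that mirrors its pad's place on the store rack (leftmost pad to rightmost pocket and so on): within 15 mm of the pocket's centre along and across the row, foot on the pocket floor (within 4 mm), upright within 0.12 rad, at rest and released (((y of pad_red in the frame of store_rack between 0.078 and 0.138 m and y of stamp_red in the frame of bench_rack between -0.123 and -0.093 m) or (y of pad_red in the frame of store_rack between 0.006 and 0.066 m and y of stamp_red in the frame of bench_rack between -0.051 and -0.021 m) or (y of pad_red in the frame of store_rack between -0.066 and -0.006 m and y of stamp_red in the frame of bench_rack between 0.021 and 0.051 m) or (y of pad_red in the frame of store_rack between -0.138 and -0.078 m and y of stamp_red in the frame of bench_rack between 0.093 and 0.123 m)) and x of stamp_red in the frame of bench_rack between -0.015 and 0.015 m and z of stamp_red in the frame of bench_rack between 0.004 and 0.012 m and angle between each of stamp_red, stamp_yellow, stamp_blue, stamp_white's own z axis and vertical below 0.12 rad and linear speed of each of stamp_red, stamp_yellow, stamp_blue, stamp_white below 0.02 m/s and angular speed of each of stamp_red, stamp_yellow, stamp_blue, stamp_white below 0.3 rad/s and contact force between each of stamp_red, stamp_yellow, stamp_blue, stamp_white and the fingers below 0.1 N and ((y of pad_yellow in the frame of store_rack between 0.078 and 0.138 m and y of stamp_yellow in the frame of bench_rack between -0.123 and -0.093 m) or (y of pad_yellow in the frame of store_rack between 0.006 and 0.066 m and y of stamp_yellow in the frame of bench_rack between -0.051 and -0.021 m) or (y of pad_yellow in the frame of store_rack between -0.066 and -0.006 m and y of stamp_yellow in the frame of bench_rack between 0.021 and 0.051 m) or (y of pad_yellow in the frame of store_rack between -0.138 and -0.078 m and y of stamp_yellow in the frame of bench_rack between 0.093 and 0.123 m)) and x of stamp_yellow in the frame of bench_rack between -0.015 and 0.015 m and z of stamp_yellow in the frame of bench_rack between 0.004 and 0.012 m and ((y of pad_blue in the frame of store_rack between 0.078 and 0.138 m and y of stamp_blue in the frame of bench_rack between -0.123 and -0.093 m) or (y of pad_blue in the frame of store_rack between 0.006 and 0.066 m and y of stamp_blue in the frame of bench_rack between -0.051 and -0.021 m) or (y of pad_blue in the frame of store_rack between -0.066 and -0.006 m and y of stamp_blue in the frame of bench_rack between 0.021 and 0.051 m) or (y of pad_blue in the frame of store_rack between -0.138 and -0.078 m and y of stamp_blue in the frame of bench_rack between 0.093 and 0.123 m)) and x of stamp_blue in the frame of bench_rack between -0.015 and 0.015 m and z of stamp_blue in the frame of bench_rack between 0.004 and 0.012 m and ((y of pad_white in the frame of store_rack between 0.078 and 0.138 m and y of stamp_white in the frame of bench_rack between -0.123 and -0.093 m) or (y of pad_white in the frame of store_rack between 0.006 and 0.066 m and y of stamp_white in the frame of bench_rack between -0.051 and -0.021 m) or (y of pad_white in the frame of store_rack between -0.066 and -0.006 m and y of stamp_white in the frame of bench_rack between 0.021 and 0.051 m) or (y of pad_white in the frame of store_rack between -0.138 and -0.078 m and y of stamp_white in the frame of bench_rack between 0.093 and 0.123 m)) and x of stamp_white in the frame of bench_rack between -0.015 and 0.015 m and z of stamp_white in the frame of bench_rack between 0.004 and 0.012 m); the robot touches nothing.
It fails at once if a stamp is tipped over (more than about 35 degrees) (angle between any of stamp_red, stamp_yellow, stamp_blue, stamp_white's own z axis and vertical above 0.6 rad).
It fails at once if a stamp is dropped (falls, out of the fingers, at over 0.7 m/s: a fall of some 25 mm) ((linear speed of stamp_red above 0.7 m/s and contact force between stamp_red and the fingers below 0.05 N) or (linear speed of stamp_yellow above 0.7 m/s and contact force between stamp_yellow and the fingers below 0.05 N) or (linear speed of stamp_blue above 0.7 m/s and contact force between stamp_blue and the fingers below 0.05 N) or (linear speed of stamp_white above 0.7 m/s and contact force between stamp_white and the fingers below 0.05 N)).
It also fails if it takes over 102 s, if anything falls off the work surface, if the arm or the gripper's body presses on something with over 40 N, if the wrist force passes 120 N, or if a joint passes its speed limit or range.

## Robot

A 7-joint arm with a two-finger parallel gripper is mounted at the origin on the work surface. World frame = base frame: x ahead of the robot, y to its left, z up, the work surface at z = 0. Lengths are in m, angles in rad, forces in N, time in s.
With the tool pointing down it reaches from about 0.4 to 0.875 m from the base axis. Payload 6.5 kg.
Tool frame: the origin (TCP) lies at the very end of the fingers, on their centre line; the grasp point (between the pads) lies 19 mm behind it; z points along the fingers, y is the line along which they close (so a half turn about z gives the same grasp; the last joint's range is limited). The gripper opens to 85 mm and grips with 20 to 120 N. Pads are 22 mm wide; open, the fingers measure 114 mm over their backs; the gripper's body (76 mm by 85 mm) begins 54 mm behind the grasp point. The pads swing forward as they close: fully open they stand 13 mm farther back than shut.
Start: joints at [-1.402, 0.536, -0.004, 1.538, 0.003, 1.067, -0.071], TCP at [0.151, 0.632, 0.209] pointing down, gripper open.
Joint ranges: [-2.7, 2.7], [-0.37, 2.16], [-1.27, 1.26], [0.24, 2.4], [-1.31, 4.45], [0.19, 1.91], [-2.76, 2.76]. Speed limits (rad/s): [2.39, 2.39, 3.14, 3.14, 3.14, 3.14, 3.14].

## Interface

Orientations are given as a rotation vector (axis times angle).
In Python, from station import sensors, imaging, hand_in gives the robot as it stands. The module is installed in compiled form; this text tells all that it offers.
- The arm moves only by the shell command python3 -m crank 'ROWS' [FORCE]. ROWS is JSON, a list of rows, each an object with "dr": the turn, a rotation vector about the tool's x, y, z in degrees, a list of three; "travel": the shift along the tool's x, y, z in m, a list of three; "jaw": the finger opening in m, from 0 to 0.0854. A call has exactly 8 rows; each row shifts and turns the commanded pose from where the row before left it, along the tool's axes as they then stand; what a row does not reach is not made up. A row lasts 1/10 s, in which the tool goes at most 50 mm and 8.59 degrees, less where a joint would pass 70% of its speed; a pose out of reach is approached as far as the arm can. A call is refused whole if a number of a shift passes 0.05 or a number of a turn 8.59, either way. A call with a gripper value outside its range is refused whole. The fingers move at their own pace and stop on an object; FORCE is the grip in N (left out, the last holds). Time passes only in rows, so rows that do not move let the fingers close, or fill a call up. It gives the time, the measured TCP pose, the force, the opening and the grip force at its end, in the units of the state.
- sensors.observe(): the state, without advancing time (a new reading comes with each control period).
- imaging.grab_frame(name): name is "scene" or "top"; returns a dict with "image" (480x640x3 uint8, red, green, blue), "z_map" (480x640 float32, m along the optical axis (not along the pixel's ray), 0 where there is no reading), "mtx" (3x3 intrinsics, pixels), "extrinsics" (4x4, takes a point from camera to world coordinates). Camera axes: x right, y down, z forward; pixel columns grow to the right and rows downward; lengths in m; the calibration is good to about 2 mm. A picture is of the moment at which its call begins.
- hand_in(): hands the job in; it is judged then, once.
The state is a dict: "t": time; "joint_positions": joint angles; "qvel": joint speeds; "tau": joint torques, N m; "tool_pos": TCP position; "tcp_rot": TCP orientation; "wrist_force": force on the tool from outside, world axes, zero at the start; "torque": the same for the moment, N m; "width": opening from 0.0 (shut) to 1.0 (fully open); "grip_force": force on a finger pad.
Only numpy, scipy, OpenCV 4.12 (cv2) and the standard library are available. Lean on these libraries where they do the work, as an engineer would, in place of code of your own. Each camera call takes 0.05 s, during which the arm holds its last target. There are 200 camera calls.

## Working session

There is one attempt and no reset: what is moved stays moved. The work goes in short steps, Python scripts to look and compute and a shell command to move; the robot and the scene stay as the last step left them, time stands still between calls to the robot, and variables do not carry over. Pictures are saved under pics/ and viewed, at most 14 in all, crops included, and the job is handed in when it is done.

```bash
mkdir -p pics; python3 - <<'E'
from station import sensors, imaging
import cv2,numpy as np
s=sensors.observe()
for k in('t','tool_pos','tcp_rot','width','wrist_force'):print(k,s[k])
for n in('scene','top'):
    f=imaging.grab_frame(n);cv2.imwrite(f'pics/{n}0.png',f['image'][:,:,::-1]);np.savez(f'{n}0.npz',**f);print(f['mtx'],f['extrinsics'])
E
```

```text
t 0.0
tool_pos [0.15105563 0.63150056 0.20819381]
tcp_rot [-3.67763234e-01 -3.11990381e+00  2.78820954e-03]
width 1.0030004075795125
wrist_force [-0.69479182  0.48554397 -0.18996086]
[[516.61155812   0.         308.41940442]
 [  0.         516.61155812 242.21203707]
 [  0.           0.           1.        ]] [[ 0.77745069  0.45018659 -0.43920661  1.02657188]
 [ 0.62892539 -0.55111303  0.54838606 -0.54315963]
 [ 0.00482356 -0.70257132 -0.71159699  0.70630998]
 [ 0.          0.          0.          1.        ]]
[[466.45986452   0.         320.64751847]
 [  0.         466.45986452 246.39788255]
 [  0.           0.           1.        ]] [[-0.02739344 -0.99179099  0.12490091  0.56191621]
 [-0.99951558  0.02532942 -0.01808382 -0.04646112]
 [ 0.0147717  -0.12533579 -0.9920044   0.79731042]
 [ 0.          0.          0.          1.        ]]
```

View pics/top0.png

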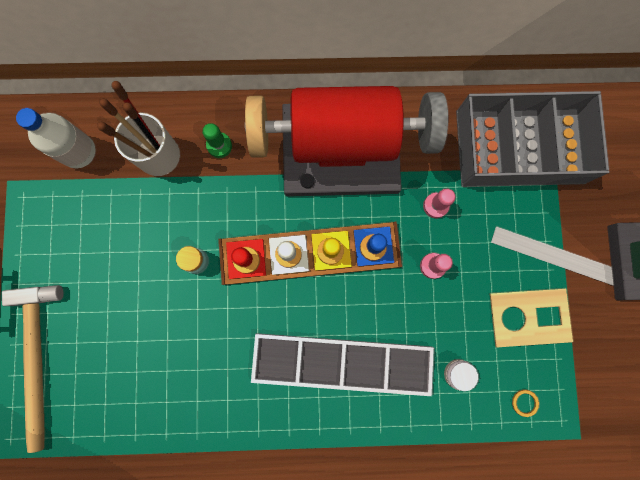

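View pics/scene0.png

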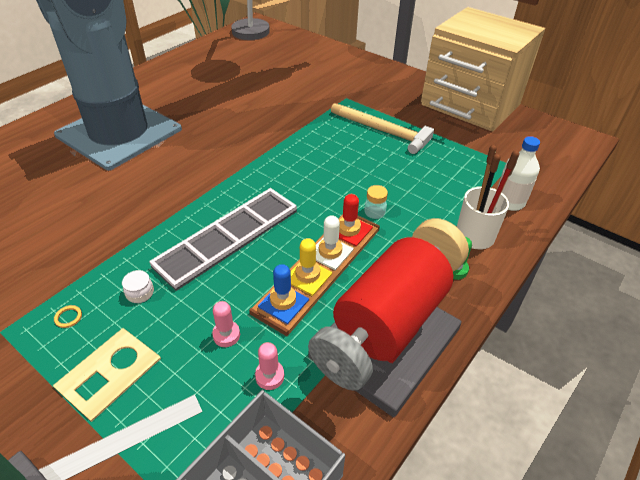

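The top view shows the store rack (far row) with red (241,258), white (288,252), yellow (331,248), blue (377,243) from left to right. The bench rack (near row) runs from about (277,359) to (410,369). The pink look-alikes at (440,203) and (436,265) and the green one at (216,140) are off the racks. The targets are therefore red → -108, white → -36, yellow → +36, blue → +108.

```bash
cat > h.py <<'E'
import cv2,numpy as np
def cloud(f):
    v,u=np.mgrid[:480,:640];K=f['mtx'];z=f['z_map']
    P=np.stack([(u-K[0,2])/K[0,0]*z,(v-K[1,2])/K[1,1]*z,z],-1)
    E=f['extrinsics'];W=P@E[:3,:3].T+E[:3,3];W[z==0]=np.nan;return W
def masks(im):
    h=cv2.cvtColor(im,cv2.COLOR_RGB2HSV).astype(int);H,S,V=h[...,0],h[...,1],h[...,2]
    return dict(red=((H<6)|(H>174))&(S>190)&(V>70),white=(S<50)&(V>110),yellow=(H>24)&(H<34)&(S>150)&(V>90),blue=(H>100)&(H<125)&(S>150)&(V>60))
def stamps(frames,box,zr):
    out={}
    for c in('red','white','yellow','blue'):
        Q=[]
        for f in frames:
            W=cloud(f);m=masks(f['image'])[c]
            with np.errstate(invalid='ignore'):
                m=m&(W[...,2]>zr[0])&(W[...,2]<zr[1])&(W[...,0]>box[0])&(W[...,0]<box[1])&(W[...,1]>box[2])&(W[...,1]<box[3])
            n,l,st,_=cv2.connectedComponentsWithStats(m.astype(np.uint8))
            if n>1:Q.append(W[l==1+np.argmax(st[1:,4])])
        if Q:
            A=np.vstack(Q);ce,r=cv2.minEnclosingCircle(A[:,:2].astype(np.float32))
            out[c]=(np.round(ce,4),round(r,4),len(A),np.round(A[:,2].max(),3),[np.round(np.median(q,0),3) for q in Q])
    return out
E
python3 - <<'E'
from h import *
t=dict(np.load('top0.npz'));s=dict(np.load('scene0.npz'))
box=(.46,.62,-.25,.18)
for k,v in stamps([t,s],box,(.055,.085)).items():print(k,*v)
W=cloud(t);ms=masks(t['image'])
for c,m in ms.items():
    q=m&(abs(W[...,2]-.018)<.005)&(W[...,0]>.46)&(W[...,0]<.62)&(W[...,1]>-.25)&(W[...,1]<.18)
    if q.sum()>20:print('pad',c,cv2.minAreaRect(W[q][:,:2].astype(np.float32)*1000),q.sum())
# bench rim
q=(abs(W[...,2]-.018)<.004)&(W[...,0]>.2)&(W[...,0]<.46)&(W[...,1]>-.29)&(W[...,1]<.15)
n,l,st,_=cv2.connectedComponentsWithStats(q.astype(np.uint8));k=1+np.argmax(st[1:,4]);print(st[k])
print('bench',cv2.minAreaRect(W[l==k][:,:2].astype(np.float32)*1000))
b=(W[...,2]>.05)&(W[...,0]>.59)&(W[...,1]>-.25)&(W[...,1]<.2)
for z in(.03,.05,.08,.1,.12,.15):
    p=W[(W[...,2]>z)&(W[...,0]>.58)&(W[...,1]>-.25)&(W[...,1]<.1)];print(z,p[:,0].min(),p[:,2].max())
E
```

```text
pad red ((615.3117065429688, 64.03789520263672), (8.748536109924316, 61.63004684448242), 0.7857683897018433) 169
pad white ((539.6821899414062, -92.38067626953125), (297.69085693359375, 159.92385864257812), 89.78245544433594) 1227
[ 251  365  182   31 1121]
bench ((436.0646057128906, -89.6318359375), (296.1326904296875, 47.93830108642578), 89.97747802734375)
0.03 0.609674101231867 0.17871495625624456
0.05 0.6099580668154531 0.17871495625624456
0.08 0.6151399885457045 0.17871495625624456
0.1 0.6381819008735294 0.17871495625624456
0.12 0.7754852821151658 0.17871495625624456
0.15 0.783423290632687 0.17871495625624456
```

```bash
python3 - <<'E'
from h import *
t=dict(np.load('top0.npz'));s=dict(np.load('scene0.npz'))
box=(.57,.73,-.25,.2)
for k,v in stamps([t,s],box,(.055,.085)).items():print(k,*v)
W=cloud(t);ms=masks(t['image'])
for c,m in ms.items():
    q=m&(abs(W[...,2]-.018)<.005)&(W[...,0]>.57)&(W[...,0]<.71)&(W[...,1]>-.21)&(W[...,1]<.18)
    n,l,st,_=cv2.connectedComponentsWithStats(q.astype(np.uint8));k=1+np.argmax(st[1:,4])
    print('pad',c,cv2.minAreaRect(W[l==k][:,:2].astype(np.float32)*1000),st[k,4])
q=(abs(W[...,2]-.018)<.004)&(W[...,0]>.3)&(W[...,0]<.52)&(W[...,1]>-.33)&(W[...,1]<.15)
n,l,st,_=cv2.connectedComponentsWithStats(q.astype(np.uint8));k=1+np.argmax(st[1:,4]);print(st[k])
print('bench',cv2.minAreaRect(W[l==k][:,:2].astype(np.float32)*1000))
for z in(.03,.05,.08,.1,.12,.15):
    p=W[(W[...,2]>z)&(W[...,0]>.69)&(W[...,1]>-.25)&(W[...,1]<.16)];print(z,p[:,0].min(),p[:,2].max())
for n,v,u in(('jar',258,188),('tin',376,462)):print(n,np.nanmedian(W[v-3:v+4,u-3:u+4].reshape(-1,3),0))
E
```

```text
red [0.6399 0.0617] 0.0135 211 0.085 [array([0.632, 0.052, 0.071]), array([0.645, 0.053, 0.07 ])]
white [ 0.6486 -0.0084] 0.0134 180 0.085 [array([ 0.654, -0.016,  0.07 ])]
yellow [0.6422 0.1547] 0.0177 152 0.06 [array([0.64 , 0.156, 0.056])]
blue [ 0.6555 -0.1473] 0.0142 216 0.085 [array([ 0.646, -0.137,  0.073]), array([ 0.663, -0.157,  0.07 ])]
pad red ((642.9920043945312, 65.68098449707031), (61.71044921875, 61.935935974121094), 4.313404560089111) 744
pad white ((648.2461547851562, -6.427005767822266), (61.40399169921875, 61.8214111328125), 4.017596244812012) 753
pad yellow ((653.616455078125, -78.35066223144531), (61.421024322509766, 62.49026107788086), 4.16009521484375) 572
pad blue ((658.601318359375, -149.4476318359375), (61.130210876464844, 61.42329025268555), 4.025994777679443) 683
[ 251  334  183   62 2278]
bench ((464.46929931640625, -91.06887817382812), (294.76983642578125, 78.68310546875), 84.11144256591797)
0.03 0.7221265284424355 0.17871495625624456
0.05 0.7221265284424355 0.17871495625624456
0.08 0.7754852821151658 0.17871495625624456
0.1 0.7754852821151658 0.17871495625624456
0.12 0.7754852821151658 0.17871495625624456
0.15 0.783423290632687 0.17871495625624456
jar [0.64201799 0.15139294 0.05588159]
tin [ 0.44350085 -0.28044638  0.03574046]
```

```bash
R='{"dr":[0,0,4.3],"travel":[-0.048,0,0],"jaw":0.06}'; echo skip; python3 -m crank '[{"dr":[0,0,4.3],"travel":[-0.048,0,0],"jaw":0.06},{"dr":[0,0,4.3],"travel":[-0.048,0,0],"jaw":0.06},{"dr":[0,0,4.3],"travel":[-0.048,0,0],"jaw":0.06},{"dr":[0,0,4.3],"travel":[-0.048,0,0],"jaw":0.06},{"dr":[0,0,4.3],"travel":[-0.048,0,0],"jaw":0.06},{"dr":[0,0,4.3],"travel":[-0.048,0,0],"jaw":0.06},{"dr":[0,0,4.3],"travel":[-0.048,0,0],"jaw":0.06},{"dr":[0,0,4.3],"travel":[-0.048,0,0],"jaw":0.06}]' 40
python3 - <<'E'
from h import *
t=dict(np.load('top0.npz'));s=dict(np.load('scene0.npz'))
print(stamps([t,s],(.57,.71,-.25,.1),(.055,.085))['yellow'])
E
```

```text
skip
t: 0.9
tool_pos: [0.485, 0.4502, 0.2086]
tcp_rot: [-1.278, -2.87, 0.001]
wrist_force: [1.0, -0.3, -0.1]
width: 0.703
grip_force: 0.0Traceback (most recent call last):
  File "<stdin>", line 3, in <module>
KeyError: 'yellow'
```

```bash
python3 -m crank '[{"dr":[0,0,5.2],"travel":[-0.048,0,0],"jaw":0.06},{"dr":[0,0,5.2],"travel":[-0.048,0,0],"jaw":0.06},{"dr":[0,0,5.2],"travel":[-0.048,0,0],"jaw":0.06},{"dr":[0,0,5.2],"travel":[-0.048,0,0],"jaw":0.06},{"dr":[0,0,5.2],"travel":[-0.048,0,0],"jaw":0.06},{"dr":[0,0,5.2],"travel":[-0.048,0,0],"jaw":0.06},{"dr":[0,0,5.2],"travel":[-0.048,0,0],"jaw":0.06},{"dr":[0,0,5.2],"travel":[-0.04,0,0],"jaw":0.06}]' 40
python3 - <<'E'
from h import *
t=dict(np.load('top0.npz'));s=dict(np.load('scene0.npz'))
print(cv2.cvtColor(t['image'],cv2.COLOR_RGB2HSV)[247,328:335])
# colour-free check: all stamps, points z .06-.085 near pads, both views
for n,p in dict(red=(.643,.0657),white=(.6482,-.0064),yellow=(.6536,-.0784),blue=(.6586,-.1494)).items():
    Q=np.vstack([W[(abs(W[...,2]-.0725)<.0125)&(np.hypot(W[...,0]-p[0],W[...,1]-p[1])<.028)] for W in(cloud(t),cloud(s))])
    c,r=cv2.minEnclosingCircle(Q[:,:2].astype(np.float32));print(n,np.round(c,4),round(r,4),len(Q))
E
```

```text
t: 1.7
tool_pos: [0.6358, 0.1128, 0.2088]
tcp_rot: [2.217, 2.225, -0.002]
wrist_force: [1.0, -0.3, -0.1]
width: 0.705
grip_force: 0.0
[[ 30 199 223]
 [ 30 200 224]
 [ 30 204 224]
 [ 30 207 223]
 [ 29 208 223]
 [ 29 207 223]
 [ 29 208 223]]
red [0.6395 0.0628] 0.0142 201
white [ 0.6475 -0.0065] 0.0142 186
yellow [ 0.6505 -0.0765] 0.0145 189
blue [ 0.655  -0.1474] 0.0145 215
```

```bash
python3 -m crank '[{"dr":[0,0,0],"travel":[-0.025,0.002,0],"jaw":0.06},{"dr":[0,0,0],"travel":[-0.025,0.002,0],"jaw":0.06},{"dr":[0,0,0],"travel":[0,0,0.03],"jaw":0.06},{"dr":[0,0,0],"travel":[0,0,0.03],"jaw":0.06},{"dr":[0,0,0],"travel":[0,0,0.03],"jaw":0.06},{"dr":[0,0,0],"travel":[0,0,0.02],"jaw":0.06},{"dr":[0,0,0],"travel":[0,0,0],"jaw":0.06},{"dr":[0,0,0],"travel":[0,0,0],"jaw":0.06}]' 40
python3 - <<'E'
from station import imaging
import cv2
f=imaging.grab_frame('scene');cv2.imwrite('pics/s1.png',cv2.resize(f['image'][120:340,220:480,::-1],None,fx=2.5,fy=2.5))
E
```

```text
t: 2.5
tool_pos: [0.6399, 0.0662, 0.0993]
tcp_rot: [-2.211, -2.232, 0.001]
wrist_force: [-0.0, 0.1, -0.3]
width: 0.702
grip_force: 0.0
```

View pics/s1.png

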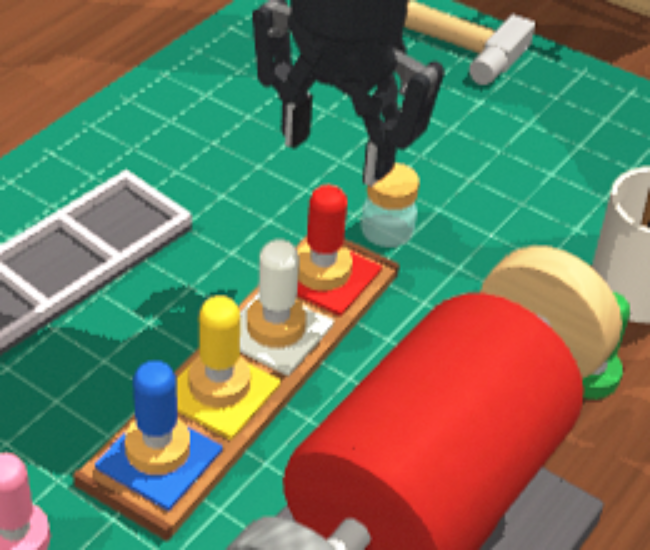

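```bash
python3 - <<'E'
from h import *
s=dict(np.load('scene0.npz'));E=s['extrinsics']
for p in((.61,.0662,.108),(.67,.0662,.108),(.64,.0662,.108),(.6395,.0628,.098)):
    c=E[:3,:3].T@(np.array(p)-E[:3,3]);u=s['mtx']@c/c[2];print(p,(u[:2]-[220,120])*2.5)
E
```

```text
(0.61, 0.0662, 0.108) [298.42902355 164.43614419]
(0.67, 0.0662, 0.108) [366.38670792 198.44225645]
(0.64, 0.0662, 0.108) [331.92630218 181.1982253 ]
(0.6395, 0.0628, 0.098) [327.7209939  193.90542921]
```

```bash
python3 - <<'E'
from h import *
from station import imaging
f=imaging.grab_frame('scene');W=cloud(f);np.savez('s1.npz',**f)
h=cv2.cvtColor(f['image'],cv2.COLOR_RGB2HSV)
m=(abs(W[...,0]-.64)<.08)&(abs(W[...,1]-.066)<.03)&(W[...,2]>.1)&(W[...,2]<.3)&((h[...,2]<90))
for z in np.arange(.1,.17,.006):
    q=W[m&(abs(W[...,2]-z)<.003)]
    if len(q):
        a=q[q[:,0]<.64];b=q[q[:,0]>=.64]
        print(round(z,3),len(a),len(b),*[np.round([x[:,0].min(),x[:,0].max(),x[:,1].min(),x[:,1].max()],3) for x in(a,b) if len(x)])
E
```

```text
0.13 11 0 [0.609 0.611 0.056 0.075]
0.136 24 6 [0.599 0.612 0.056 0.08 ] [0.672 0.683 0.057 0.07 ]
0.142 22 21 [0.598 0.612 0.055 0.076] [0.671 0.686 0.056 0.071]
0.148 26 22 [0.599 0.612 0.055 0.077] [0.67  0.685 0.057 0.075]
0.154 27 25 [0.598 0.612 0.054 0.075] [0.671 0.685 0.056 0.074]
0.16 25 21 [0.598 0.612 0.056 0.074] [0.672 0.685 0.056 0.072]
0.166 32 14 [0.601 0.612 0.053 0.074] [0.671 0.686 0.056 0.063]
```

```bash
python3 -m crank '[{"dr":[0,0,0],"travel":[-0.003,0,0.02],"jaw":0.06},{"dr":[0,0,0],"travel":[0,0,0.02],"jaw":0.06},{"dr":[0,0,0],"travel":[0,0,0.014],"jaw":0.06},{"dr":[0,0,0],"travel":[0,0,0],"jaw":0.06},{"dr":[0,0,0],"travel":[0,0,0],"jaw":0.015},{"dr":[0,0,0],"travel":[0,0,0],"jaw":0.015},{"dr":[0,0,0],"travel":[0,0,0],"jaw":0.015},{"dr":[0,0,0],"travel":[0,0,0],"jaw":0.015}]' 40
python3 - <<'E'
from station import imaging
import cv2
f=imaging.grab_frame('scene');cv2.imwrite('pics/s2.png',cv2.resize(f['image'][120:340,220:480,::-1],None,fx=2.5,fy=2.5))
E
```

```text
t: 3.4
tool_pos: [0.6407, 0.0633, 0.0463]
tcp_rot: [2.21, 2.231, 0.002]
wrist_force: [-2.8, -0.9, 6.7]
width: 0.306
grip_force: 39.3
```

View pics/s2.png

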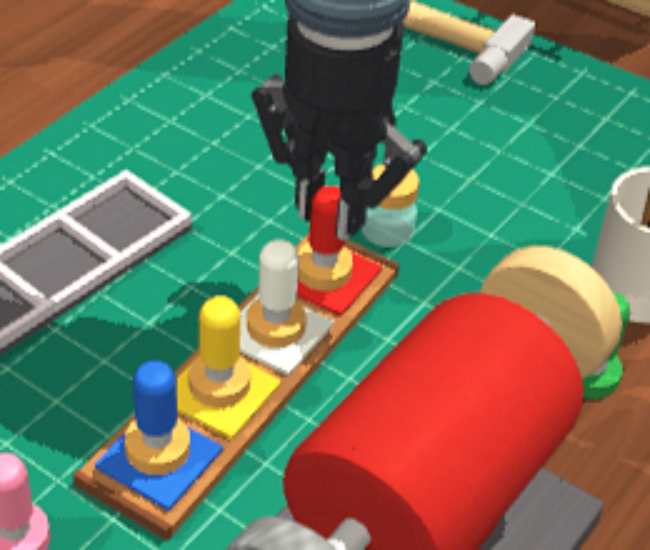

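```bash
python3 -m crank '[{"dr":[0,0,0],"travel":[0,0,-0.02],"jaw":0.015},{"dr":[0,0,0],"travel":[0,0,-0.03],"jaw":0.015},{"dr":[0,0,0],"travel":[0,0,-0.03],"jaw":0.015},{"dr":[0,0,0],"travel":[0,0,-0.03],"jaw":0.015},{"dr":[0,0,0],"travel":[-0.02,-0.015,0],"jaw":0.015},{"dr":[0,0,0],"travel":[-0.035,-0.025,0],"jaw":0.015},{"dr":[0,0,0],"travel":[-0.035,-0.025,0],"jaw":0.015},{"dr":[0,0,0],"travel":[-0.035,-0.025,0],"jaw":0.015}]'; python3 -m crank '[{"dr":[0,0,0],"travel":[-0.035,-0.025,0],"jaw":0.015},{"dr":[0,0,0],"travel":[-0.035,-0.025,0],"jaw":0.015},{"dr":[0,0,0],"travel":[-0.035,-0.025,0],"jaw":0.015},{"dr":[0,0,0],"travel":[-0.02,-0.014,0],"jaw":0.015},{"dr":[0,0,0],"travel":[-0.01,-0.007,0],"jaw":0.015},{"dr":[0,0,0],"travel":[0,0,0],"jaw":0.015},{"dr":[0,0,0],"travel":[0,0,0],"jaw":0.015},{"dr":[0,0,0],"travel":[0,0,0],"jaw":0.015}]'
python3 - <<'E'
from h import *
from station import imaging
f=imaging.grab_frame('scene');cv2.imwrite('pics/s3.png',cv2.resize(f['image'][130:370,60:380,::-1],None,fx=2,fy=2))
W=cloud(f);m=masks(f['image'])['red']&(W[...,0]<.55)&(W[...,0]>.38)&(abs(W[...,1]+.19)<.08)
q=W[m];print(len(q),np.median(q,0),q.min(0),q.max(0))
E
```

```text
t: 4.25
tool_pos: [0.5498, -0.0637, 0.155]
tcp_rot: [2.21, 2.233, -0.0]
wrist_force: [0.6, -0.9, -2.9]
width: 0.31
grip_force: 40.5
t: 5.05
tool_pos: [0.4577, -0.1968, 0.155]
tcp_rot: [-2.207, -2.235, -0.001]
wrist_force: [-0.3, 0.6, -3.2]
width: 0.303
grip_force: 40.5
257 [ 0.46335801 -0.20619317  0.18178587] [ 0.4441828  -0.21023196  0.15886722] [ 0.47389297 -0.18753343  0.22768185]
```

View pics/s3.png

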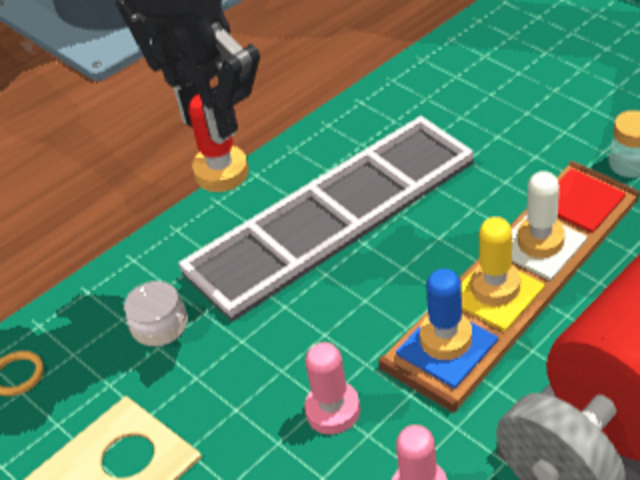

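```bash
python3 -m crank '[{"dr":[0,0,0],"travel":[-0.001,-0.004,0.03],"jaw":0.015},{"dr":[0,0,0],"travel":[0,0,0.03],"jaw":0.015},{"dr":[0,0,0],"travel":[0,0,0.03],"jaw":0.015},{"dr":[0,0,0],"travel":[0,0,0.015],"jaw":0.015},{"dr":[0,0,0],"travel":[0,0,0.007],"jaw":0.015},{"dr":[0,0,0],"travel":[0,0,0.003],"jaw":0.015},{"dr":[0,0,0],"travel":[0,0,0],"jaw":0.015},{"dr":[0,0,0],"travel":[0,0,0],"jaw":0.015}]'
python3 - <<'E'
from h import *
from station import imaging
f=imaging.grab_frame('scene');cv2.imwrite('pics/s4.png',cv2.resize(f['image'][180:320,80:260,::-1],None,fx=4,fy=4))
E
```

```text
t: 5.9
tool_pos: [0.4534, -0.1997, 0.0409]
tcp_rot: [2.209, 2.231, 0.001]
wrist_force: [-0.1, -1.3, -2.0]
width: 0.306
grip_force: 40.4
```

View pics/s4.png

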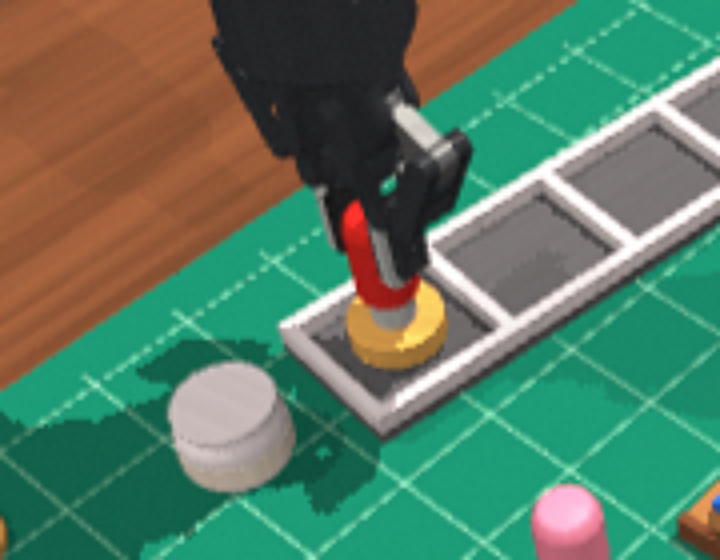

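```bash
python3 -m crank '[{"dr":[0,0,0],"travel":[0,0,0.002],"jaw":0.015},{"dr":[0,0,0],"travel":[0,0,0.002],"jaw":0.015},{"dr":[0,0,0],"travel":[0,0,0],"jaw":0.015},{"dr":[0,0,0],"travel":[0,0,0],"jaw":0.06},{"dr":[0,0,0],"travel":[0,0,0],"jaw":0.06},{"dr":[0,0,0],"travel":[0,0,0],"jaw":0.06},{"dr":[0,0,0],"travel":[0,0,0],"jaw":0.06},{"dr":[0,0,0],"travel":[0,0,0],"jaw":0.06}]'
```

```text
t: 6.75
tool_pos: [0.4525, -0.1996, 0.0361]
tcp_rot: [2.211, 2.232, 0.0]
wrist_force: [0.2, -0.9, -0.1]
width: 0.701
grip_force: 0.0
```

```bash
python3 -m crank '[{"dr":[0,0,0],"travel":[0,0,-0.04],"jaw":0.06},{"dr":[0,0,0],"travel":[0,0,-0.04],"jaw":0.06},{"dr":[0,0,0],"travel":[0,0,-0.035],"jaw":0.06},{"dr":[0,0,0],"travel":[0.033,0.033,0],"jaw":0.06},{"dr":[0,0,0],"travel":[0.033,0.033,0],"jaw":0.06},{"dr":[0,0,0],"travel":[0.033,0.033,0],"jaw":0.06},{"dr":[0,0,0],"travel":[0.033,0.033,0],"jaw":0.06},{"dr":[0,0,0],"travel":[0.033,0.033,0],"jaw":0.06}]'
python3 -m crank '[{"dr":[0,0,0],"travel":[0.02,0.022,0],"jaw":0.06},{"dr":[0,0,0],"travel":[0.008,0.008,0],"jaw":0.06},{"dr":[0,0,0],"travel":[0,0,0],"jaw":0.06},{"dr":[0,0,0],"travel":[0,0,0],"jaw":0.06},{"dr":[0,0,0],"travel":[0,0,0],"jaw":0.06},{"dr":[0,0,0],"travel":[0,0,0],"jaw":0.06},{"dr":[0,0,0],"travel":[0,0,0],"jaw":0.06},{"dr":[0,0,0],"travel":[0,0,0],"jaw":0.06}]'
python3 - <<'E'
from h import *
from station import imaging
f=imaging.grab_frame('scene')
W=cloud(f);m=masks(f['image'])['red']&(W[...,0]<.53)&(W[...,0]>.38)&(abs(W[...,1]+.19)<.08)&(W[...,2]<.076)
q=W[m];print(len(q),cv2.minEnclosingCircle(q[:,:2].astype(np.float32)),q[:,2].min(),q[:,2].max())
q=W[(W[...,2]<.02)&(W[...,2]>.012)&(np.hypot(W[...,0]-.453,W[...,1]+.2)<.028)];print(len(q),np.median(q,0))
E
```

```text
t: 7.55
tool_pos: [0.6169, -0.0314, 0.1511]
tcp_rot: [-2.211, -2.232, -0.0]
wrist_force: [0.5, 0.3, -0.1]
width: 0.701
grip_force: 0.0
t: 8.35
tool_pos: [0.6454, -0.0051, 0.1513]
tcp_rot: [2.211, 2.231, 0.0]
wrist_force: [-0.3, 0.5, -0.2]
width: 0.704
grip_force: 0.0
209 ((0.4549204707145691, -0.2006489336490631), 0.013322057202458382) 0.0404509880804117 0.07579851783060632
87 [ 0.46734879 -0.20818297  0.01697317]
```

```bash
python3 -m crank '[{"dr":[0,0,0],"travel":[-0.001,0.002,0.03],"jaw":0.06},{"dr":[0,0,0],"travel":[0,0,0.03],"jaw":0.06},{"dr":[0,0,0],"travel":[0,0,0.03],"jaw":0.06},{"dr":[0,0,0],"travel":[0,0,0.016],"jaw":0.06},{"dr":[0,0,0],"travel":[0,0,0],"jaw":0.06},{"dr":[0,0,0],"travel":[0,0,0],"jaw":0.015},{"dr":[0,0,0],"travel":[0,0,0],"jaw":0.015},{"dr":[0,0,0],"travel":[0,0,0],"jaw":0.015}]' 40
python3 -m crank '[{"dr":[0,0,0],"travel":[0,0,0],"jaw":0.015},{"dr":[0,0,0],"travel":[0,0,0],"jaw":0.015},{"dr":[0,0,0],"travel":[0,0,-0.02],"jaw":0.015},{"dr":[0,0,0],"travel":[0,0,-0.03],"jaw":0.015},{"dr":[0,0,0],"travel":[0,0,-0.03],"jaw":0.015},{"dr":[0,0,0],"travel":[0,0,-0.03],"jaw":0.015},{"dr":[0,0,0],"travel":[0,0,0],"jaw":0.015},{"dr":[0,0,0],"travel":[0,0,0],"jaw":0.015}]'
```

```text
t: 9.2
tool_pos: [0.6489, -0.0058, 0.0469]
tcp_rot: [2.21, 2.231, 0.003]
wrist_force: [-0.7, -0.4, 3.9]
width: 0.306
grip_force: 39.2
t: 10.0
tool_pos: [0.6477, -0.0055, 0.1554]
tcp_rot: [2.21, 2.232, 0.001]
wrist_force: [-0.4, 0.5, -2.7]
width: 0.305
grip_force: 40.1
```

```bash
python3 -m crank '[{"dr":[0,0,0],"travel":[-0.01,-0.016,0],"jaw":0.015},{"dr":[0,0,0],"travel":[-0.02,-0.031,0],"jaw":0.015},{"dr":[0,0,0],"travel":[-0.02,-0.031,0],"jaw":0.015},{"dr":[0,0,0],"travel":[-0.02,-0.031,0],"jaw":0.015},{"dr":[0,0,0],"travel":[-0.02,-0.031,0],"jaw":0.015},{"dr":[0,0,0],"travel":[-0.02,-0.031,0],"jaw":0.015},{"dr":[0,0,0],"travel":[-0.01,-0.016,0],"jaw":0.015},{"dr":[0,0,0],"travel":[0,0,0],"jaw":0.015}]'
python3 -m crank '[{"dr":[0,0,0],"travel":[0,0,0.01],"jaw":0.015},{"dr":[0,0,0],"travel":[0,0,0.03],"jaw":0.015},{"dr":[0,0,0],"travel":[0,0,0.025],"jaw":0.015},{"dr":[0,0,0],"travel":[0,0,0.015],"jaw":0.015},{"dr":[0,0,0],"travel":[0,0,0],"jaw":0.015},{"dr":[0,0,0],"travel":[0,0,0],"jaw":0.015},{"dr":[0,0,0],"travel":[0,0,0],"jaw":0.015},{"dr":[0,0,0],"travel":[0,0,0],"jaw":0.015}]'
```

```text
t: 10.8
tool_pos: [0.4578, -0.129, 0.1538]
tcp_rot: [-2.213, -2.225, 0.004]
wrist_force: [0.2, 0.7, -2.8]
width: 0.304
grip_force: 40.2
t: 11.6
tool_pos: [0.4626, -0.1274, 0.0758]
tcp_rot: [2.21, 2.231, 0.002]
wrist_force: [-0.2, -0.8, -1.9]
width: 0.309
grip_force: 40.2
```

```bash
python3 -m crank '[{"dr":[0,0,0],"travel":[0.001,-0.001,0.018],"jaw":0.015},{"dr":[0,0,0],"travel":[0,0,0.01],"jaw":0.015},{"dr":[0,0,0],"travel":[0,0,0.006],"jaw":0.015},{"dr":[0,0,0],"travel":[0,0,0.003],"jaw":0.015},{"dr":[0,0,0],"travel":[0,0,0.002],"jaw":0.015},{"dr":[0,0,0],"travel":[0,0,0],"jaw":0.015},{"dr":[0,0,0],"travel":[0,0,0],"jaw":0.015},{"dr":[0,0,0],"travel":[0,0,0],"jaw":0.015}]'
python3 -m crank '[{"dr":[0,0,0],"travel":[0,0,0],"jaw":0.06},{"dr":[0,0,0],"travel":[0,0,0],"jaw":0.06},{"dr":[0,0,0],"travel":[0,0,0],"jaw":0.06},{"dr":[0,0,0],"travel":[0,0,0],"jaw":0.06},{"dr":[0,0,0],"travel":[0,0,-0.02],"jaw":0.06},{"dr":[0,0,0],"travel":[0,0,-0.035],"jaw":0.06},{"dr":[0,0,0],"travel":[0,0,-0.035],"jaw":0.06},{"dr":[0,0,0],"travel":[0,0,-0.025],"jaw":0.06}]'
```

```text
t: 12.4
tool_pos: [0.4608, -0.1267, 0.0368]
tcp_rot: [2.211, 2.232, 0.001]
wrist_force: [-1.9, -0.8, 5.1]
width: 0.308
grip_force: 40.9
t: 13.2
tool_pos: [0.4613, -0.1268, 0.153]
tcp_rot: [2.21, 2.231, 0.002]
wrist_force: [0.3, -0.2, 0.4]
width: 0.702
grip_force: 0.0
```

```bash
python3 -m crank '[{"dr":[0,0,0],"travel":[0.004,0.016,0],"jaw":0.06},{"dr":[0,0,0],"travel":[0.008,0.033,0],"jaw":0.06},{"dr":[0,0,0],"travel":[0.008,0.033,0],"jaw":0.06},{"dr":[0,0,0],"travel":[0.008,0.033,0],"jaw":0.06},{"dr":[0,0,0],"travel":[0.008,0.033,0],"jaw":0.06},{"dr":[0,0,0],"travel":[0.008,0.033,0],"jaw":0.06},{"dr":[0,0,0],"travel":[0.006,0.008,0],"jaw":0.06},{"dr":[0,0,0],"travel":[0,0,0],"jaw":0.06}]'
python3 -m crank '[{"dr":[0,0,0],"travel":[0,0,0.02],"jaw":0.06},{"dr":[0,0,0],"travel":[0,0,0.02],"jaw":0.06},{"dr":[0,0,0],"travel":[0,0,0],"jaw":0.06},{"dr":[0,0,0],"travel":[0,0,0],"jaw":0.06},{"dr":[0,0,0],"travel":[0,0,0],"jaw":0.06},{"dr":[0,0,0],"travel":[0,0,0],"jaw":0.06},{"dr":[0,0,0],"travel":[0,0,0],"jaw":0.06},{"dr":[0,0,0],"travel":[0,0,0],"jaw":0.06}]'
python3 - <<'E'
from h import *
from station import imaging
f=imaging.grab_frame('scene');cv2.imwrite('pics/s5.png',f['image'][:,:,::-1])
E
```

```text
t: 14.0
tool_pos: [0.6498, -0.0733, 0.1504]
tcp_rot: [-2.208, -2.234, 0.0]
wrist_force: [-1.0, 0.1, 0.0]
width: 0.709
grip_force: 0.0
t: 14.8
tool_pos: [0.6495, -0.0747, 0.1115]
tcp_rot: [2.21, 2.232, 0.001]
wrist_force: [-0.4, 0.5, 0.4]
width: 0.704
grip_force: 0.0
```

View pics/s5.png

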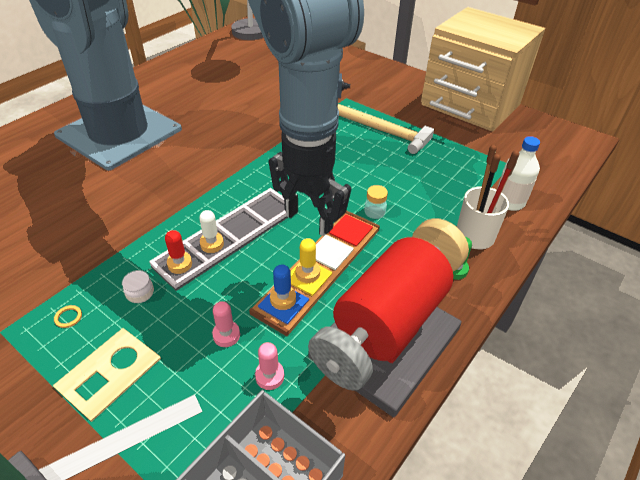

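Red stands at (177,255) in the rightmost pocket and white at (209,235) in the next. The gripper is above yellow at (307,255). Next I lower onto yellow.

```bash
python3 -m crank '[{"dr":[0,0,0],"travel":[-0.002,0.001,0.02],"jaw":0.06},{"dr":[0,0,0],"travel":[0,0,0.03],"jaw":0.06},{"dr":[0,0,0],"travel":[0,0,0.016],"jaw":0.06},{"dr":[0,0,0],"travel":[0,0,0],"jaw":0.06},{"dr":[0,0,0],"travel":[0,0,0],"jaw":0.015},{"dr":[0,0,0],"travel":[0,0,0],"jaw":0.015},{"dr":[0,0,0],"travel":[0,0,0],"jaw":0.015},{"dr":[0,0,0],"travel":[0,0,0],"jaw":0.015}]' 40
python3 -m crank '[{"dr":[0,0,0],"travel":[0,0,0],"jaw":0.015},{"dr":[0,0,0],"travel":[0,0,0],"jaw":0.015},{"dr":[0,0,0],"travel":[0,0,-0.02],"jaw":0.015},{"dr":[0,0,0],"travel":[0,0,-0.03],"jaw":0.015},{"dr":[0,0,0],"travel":[0,0,-0.03],"jaw":0.015},{"dr":[0,0,0],"travel":[0,0,-0.03],"jaw":0.015},{"dr":[0,0,0],"travel":[0,0,0],"jaw":0.015},{"dr":[0,0,0],"travel":[0,0,0],"jaw":0.015}]'
```

```text
t: 15.65
tool_pos: [0.6512, -0.077, 0.0466]
tcp_rot: [2.21, 2.231, 0.002]
wrist_force: [-0.8, -0.5, 7.0]
width: 0.308
grip_force: 40.2
t: 16.45
tool_pos: [0.6502, -0.0764, 0.1551]
tcp_rot: [2.211, 2.232, 0.001]
wrist_force: [0.1, -0.1, -3.7]
width: 0.304
grip_force: 40.1
```

```bash
python3 -m crank '[{"dr":[0,0,0],"travel":[0.003,-0.016,0],"jaw":0.015},{"dr":[0,0,0],"travel":[0.003,-0.031,0],"jaw":0.015},{"dr":[0,0,0],"travel":[0.003,-0.031,0],"jaw":0.015},{"dr":[0,0,0],"travel":[0.003,-0.031,0],"jaw":0.015},{"dr":[0,0,0],"travel":[0.003,-0.031,0],"jaw":0.015},{"dr":[0,0,0],"travel":[0.003,-0.031,0],"jaw":0.015},{"dr":[0,0,0],"travel":[0.003,-0.011,0],"jaw":0.015},{"dr":[0,0,0],"travel":[0,0,0],"jaw":0.015}]'
python3 -m crank '[{"dr":[0,0,0],"travel":[0,0,0.01],"jaw":0.015},{"dr":[0,0,0],"travel":[0,0,0.03],"jaw":0.015},{"dr":[0,0,0],"travel":[0,0,0.025],"jaw":0.015},{"dr":[0,0,0],"travel":[0,0,0.015],"jaw":0.015},{"dr":[0,0,0],"travel":[0,0,0],"jaw":0.015},{"dr":[0,0,0],"travel":[0,0,0],"jaw":0.015},{"dr":[0,0,0],"travel":[0,0,0],"jaw":0.015},{"dr":[0,0,0],"travel":[0,0,0],"jaw":0.015}]'
```

```text
t: 17.25
tool_pos: [0.4658, -0.0568, 0.154]
tcp_rot: [-2.208, -2.231, 0.003]
wrist_force: [-0.5, -0.3, -3.6]
width: 0.309
grip_force: 40.3
t: 18.05
tool_pos: [0.4691, -0.0575, 0.0758]
tcp_rot: [2.21, 2.231, 0.002]
wrist_force: [0.2, -0.3, -2.2]
width: 0.306
grip_force: 40.3
```

```bash
python3 -m crank '[{"dr":[0,0,0],"travel":[0.002,-0.001,0.018],"jaw":0.015},{"dr":[0,0,0],"travel":[0,0,0.01],"jaw":0.015},{"dr":[0,0,0],"travel":[0,0,0.006],"jaw":0.015},{"dr":[0,0,0],"travel":[0,0,0.003],"jaw":0.015},{"dr":[0,0,0],"travel":[0,0,0.002],"jaw":0.015},{"dr":[0,0,0],"travel":[0,0,0],"jaw":0.015},{"dr":[0,0,0],"travel":[0,0,0],"jaw":0.015},{"dr":[0,0,0],"travel":[0,0,0],"jaw":0.015}]'
python3 -m crank '[{"dr":[0,0,0],"travel":[0,0,0],"jaw":0.06},{"dr":[0,0,0],"travel":[0,0,0],"jaw":0.06},{"dr":[0,0,0],"travel":[0,0,0],"jaw":0.06},{"dr":[0,0,0],"travel":[0,0,0],"jaw":0.06},{"dr":[0,0,0],"travel":[0,0,-0.02],"jaw":0.06},{"dr":[0,0,0],"travel":[0,0,-0.035],"jaw":0.06},{"dr":[0,0,0],"travel":[0,0,-0.035],"jaw":0.06},{"dr":[0,0,0],"travel":[0,0,-0.025],"jaw":0.06}]'
```

```text
t: 18.85
tool_pos: [0.4671, -0.0556, 0.0365]
tcp_rot: [2.211, 2.232, 0.0]
wrist_force: [-2.2, -0.3, 4.9]
width: 0.308
grip_force: 41.2
t: 19.65
tool_pos: [0.4677, -0.0556, 0.153]
tcp_rot: [2.21, 2.231, 0.002]
wrist_force: [-0.0, 0.3, 0.1]
width: 0.704
grip_force: 0.0
```

```bash
python3 -m crank '[{"dr":[0,0,0],"travel":[-0.008,0.016,0],"jaw":0.06},{"dr":[0,0,0],"travel":[-0.015,0.031,0],"jaw":0.06},{"dr":[0,0,0],"travel":[-0.015,0.031,0],"jaw":0.06},{"dr":[0,0,0],"travel":[-0.015,0.031,0],"jaw":0.06},{"dr":[0,0,0],"travel":[-0.015,0.031,0],"jaw":0.06},{"dr":[0,0,0],"travel":[-0.015,0.031,0],"jaw":0.06},{"dr":[0,0,0],"travel":[-0.009,0.016,0],"jaw":0.06},{"dr":[0,0,0],"travel":[0,0,0],"jaw":0.06}]'
python3 -m crank '[{"dr":[0,0,0],"travel":[0,0,0.02],"jaw":0.06},{"dr":[0,0,0],"travel":[0,0,0.02],"jaw":0.06},{"dr":[0,0,0],"travel":[0,0,0],"jaw":0.06},{"dr":[0,0,0],"travel":[0,0,0],"jaw":0.06},{"dr":[0,0,0],"travel":[0,0,0],"jaw":0.06},{"dr":[0,0,0],"travel":[0,0,0],"jaw":0.06},{"dr":[0,0,0],"travel":[0,0,0],"jaw":0.06},{"dr":[0,0,0],"travel":[0,0,0],"jaw":0.06}]'
```

```text
t: 20.45
tool_pos: [0.6564, -0.1473, 0.1506]
tcp_rot: [2.211, 2.23, -0.001]
wrist_force: [-0.8, -0.2, -0.1]
width: 0.703
grip_force: 0.0
t: 21.25
tool_pos: [0.6552, -0.1457, 0.1116]
tcp_rot: [2.21, 2.232, 0.001]
wrist_force: [0.5, -1.1, -0.1]
width: 0.7
grip_force: 0.0
```

```bash
python3 -m crank '[{"dr":[0,0,0],"travel":[-0.002,0,0.02],"jaw":0.06},{"dr":[0,0,0],"travel":[0,0,0.03],"jaw":0.06},{"dr":[0,0,0],"travel":[0,0,0.016],"jaw":0.06},{"dr":[0,0,0],"travel":[0,0,0],"jaw":0.06},{"dr":[0,0,0],"travel":[0,0,0],"jaw":0.015},{"dr":[0,0,0],"travel":[0,0,0],"jaw":0.015},{"dr":[0,0,0],"travel":[0,0,0],"jaw":0.015},{"dr":[0,0,0],"travel":[0,0,0],"jaw":0.015}]' 40
python3 -m crank '[{"dr":[0,0,0],"travel":[0,0,0],"jaw":0.015},{"dr":[0,0,0],"travel":[0,0,0],"jaw":0.015},{"dr":[0,0,0],"travel":[0,0,-0.02],"jaw":0.015},{"dr":[0,0,0],"travel":[0,0,-0.03],"jaw":0.015},{"dr":[0,0,0],"travel":[0,0,-0.03],"jaw":0.015},{"dr":[0,0,0],"travel":[0,0,-0.03],"jaw":0.015},{"dr":[0,0,0],"travel":[0,0,0],"jaw":0.015},{"dr":[0,0,0],"travel":[0,0,0],"jaw":0.015}]'
```

```text
t: 22.05
tool_pos: [0.656, -0.1481, 0.0466]
tcp_rot: [2.21, 2.23, 0.002]
wrist_force: [-0.9, 0.4, 5.8]
width: 0.306
grip_force: 39.5
t: 22.85
tool_pos: [0.655, -0.1474, 0.1553]
tcp_rot: [2.21, 2.232, 0.001]
wrist_force: [0.1, 0.2, -2.6]
width: 0.308
grip_force: 39.9
```

```bash
python3 -m crank '[{"dr":[0,0,0],"travel":[0.014,-0.016,0],"jaw":0.015},{"dr":[0,0,0],"travel":[0.028,-0.03,0],"jaw":0.015},{"dr":[0,0,0],"travel":[0.028,-0.03,0],"jaw":0.015},{"dr":[0,0,0],"travel":[0.028,-0.03,0],"jaw":0.015},{"dr":[0,0,0],"travel":[0.028,-0.03,0],"jaw":0.015},{"dr":[0,0,0],"travel":[0.028,-0.03,0],"jaw":0.015},{"dr":[0,0,0],"travel":[0.01,-0.013,0],"jaw":0.015},{"dr":[0,0,0],"travel":[0,0,0],"jaw":0.015}]'
python3 -m crank '[{"dr":[0,0,0],"travel":[0,0,0.01],"jaw":0.015},{"dr":[0,0,0],"travel":[0,0,0.03],"jaw":0.015},{"dr":[0,0,0],"travel":[0,0,0.025],"jaw":0.015},{"dr":[0,0,0],"travel":[0,0,0.015],"jaw":0.015},{"dr":[0,0,0],"travel":[0,0,0],"jaw":0.015},{"dr":[0,0,0],"travel":[0,0,0],"jaw":0.015},{"dr":[0,0,0],"travel":[0,0,0],"jaw":0.015},{"dr":[0,0,0],"travel":[0,0,0],"jaw":0.015}]'
```

```text
t: 23.65
tool_pos: [0.471, 0.0167, 0.1536]
tcp_rot: [-2.204, -2.233, 0.004]
wrist_force: [0.5, -1.3, -1.6]
width: 0.309
grip_force: 40.0
t: 24.45
tool_pos: [0.4752, 0.0145, 0.0758]
tcp_rot: [2.21, 2.231, 0.002]
wrist_force: [-0.4, 0.4, -2.3]
width: 0.306
grip_force: 40.0
```

```bash
python3 -m crank '[{"dr":[0,0,0],"travel":[0.002,0,0.018],"jaw":0.015},{"dr":[0,0,0],"travel":[0,0,0.01],"jaw":0.015},{"dr":[0,0,0],"travel":[0,0,0.006],"jaw":0.015},{"dr":[0,0,0],"travel":[0,0,0.003],"jaw":0.015},{"dr":[0,0,0],"travel":[0,0,0.002],"jaw":0.015},{"dr":[0,0,0],"travel":[0,0,0],"jaw":0.015},{"dr":[0,0,0],"travel":[0,0,0],"jaw":0.015},{"dr":[0,0,0],"travel":[0,0,0],"jaw":0.015}]'
python3 -m crank '[{"dr":[0,0,0],"travel":[0,0,0],"jaw":0.06},{"dr":[0,0,0],"travel":[0,0,0],"jaw":0.06},{"dr":[0,0,0],"travel":[0,0,0],"jaw":0.06},{"dr":[0,0,0],"travel":[0,0,0],"jaw":0.06},{"dr":[0,0,0],"travel":[0,0,-0.02],"jaw":0.06},{"dr":[0,0,0],"travel":[0,0,-0.035],"jaw":0.06},{"dr":[0,0,0],"travel":[0,0,-0.035],"jaw":0.06},{"dr":[0,0,0],"travel":[0,0,-0.025],"jaw":0.06}]'
python3 -m crank '[{"dr":[0,0,0],"travel":[0.03,0,-0.02],"jaw":0.06},{"dr":[0,0,0],"travel":[0.04,0,-0.02],"jaw":0.06},{"dr":[0,0,0],"travel":[0.04,0,0],"jaw":0.06},{"dr":[0,0,0],"travel":[0.04,0,0],"jaw":0.06},{"dr":[0,0,0],"travel":[0.04,0,0],"jaw":0.06},{"dr":[0,0,0],"travel":[0,0,0],"jaw":0.06},{"dr":[0,0,0],"travel":[0,0,0],"jaw":0.06},{"dr":[0,0,0],"travel":[0,0,0],"jaw":0.06}]'
python3 - <<'E'
from h import *
from station import imaging
F=[imaging.grab_frame(n) for n in('scene','top')]
cv2.imwrite('pics/s6.png',np.hstack([cv2.resize(F[0]['image'][150:310,120:320,::-1],(400,320)),cv2.resize(F[1]['image'][280:440,240:440,::-1],(400,320))]))
a=np.array([.4645,-.0911]);y=np.array([.103,.9947]);x=np.array([.9947,-.103])
for n,o in dict(red=-.108,white=-.036,yellow=.036,blue=.108).items():
    p=a+y*o;Q=[]
    for f in F:
        W=cloud(f);Q.append(W[(abs(W[...,2]-.0625)<.0125)&(np.hypot(W[...,0]-p[0],W[...,1]-p[1])<.03)])
    c,r=cv2.minEnclosingCircle(np.vstack(Q)[:,:2].astype(np.float32));d=np.array(c)-p
    W=cloud(F[1]);top=np.nanmax(W[np.hypot(W[...,0]-c[0],W[...,1]-c[1])<.012][:,2])
    print(n,'along',round(d@y,4),'across',round(d@x,4),'r',round(r,4),'top',top)
E
```

```text
t: 25.25
tool_pos: [0.4744, 0.0166, 0.0366]
tcp_rot: [-2.211, -2.232, -0.001]
wrist_force: [-2.3, 0.5, 5.9]
width: 0.308
grip_force: 40.9
t: 26.05
tool_pos: [0.475, 0.0165, 0.153]
tcp_rot: [2.21, 2.231, 0.002]
wrist_force: [1.0, -0.0, 0.3]
width: 0.706
grip_force: 0.0
t: 26.85
tool_pos: [0.4726, 0.2051, 0.191]
tcp_rot: [2.212, 2.23, -0.001]
wrist_force: [-0.3, -0.7, 0.3]
width: 0.701
grip_force: 0.0
red along -0.0006 across 0.0 r 0.0144 top 0.09126145955366505
white along 0.0001 across -0.0 r 0.0144 top 0.09008806395387892
yellow along -0.0003 across -0.0002 r 0.0146 top 0.09044188871201175
blue along 0.0001 across -0.0006 r 0.0144 top 0.09105906337220149
```

View pics/s6.png

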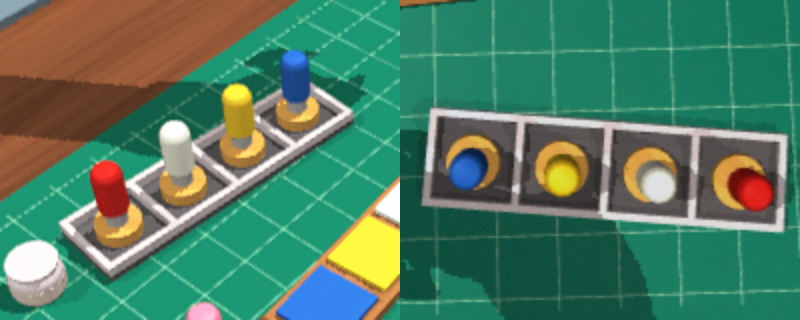

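All four stamps stand upright and centred, blue, yellow, white, red from left to right (right half: (470,165), (562,172), (655,180), (748,187)). The gripper is clear.

```bash
python3 -c "from station import hand_in;print(hand_in())"
```

```text
the job is handed in; nothing more can be done
None
```

I moved all four stamps to the bench rack in reverse order (blue, yellow, white, red from left to right) and handed the job in after about 27 s of robot time; the last camera check put each within about 1 mm of its pocket centre, upright and released, but `hand_in` returned no verdict.

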